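Snap the sprung dust cap into the light meter's sensor tube

TASK

Put the dust cap on the bench light meter: pinch the cap's two side tabs fully together, pick it up by them, push it gently and squarely into the mouth of the sensor tube until its flange is home against the rim and the seal is squeezed, then let the tabs go so that they spring out under the rim and hold the cap there. Never press hard on the tube (keep below about 20 N), and do not disturb the other things on the bench.

Things in the scene. Friction and masses are not known exactly. Their poses are not given: they have to be found in the camera images.
- cap_center (a point): Centre of the loose black plastic dust cap (about 75 g, 62 mm diameter, 38 mm high), 19 mm above its underside; z points up out of the cap. From the underside up: plug of 49 mm diameter, 0 to 14 mm, with a chamfered foot; flange of 62 mm diameter, 14 to 18 mm; two upright finger tabs, 18 to 38 mm, facing each other along the cap's y axis
- dust_cap: The same cap, origin at the centre of the plug's underside. Each tab carries a rounded steel catch, 5 mm high, that sticks out of the plug's side along y; its middle lies 9.5 mm below the flange's underside. The catch reaches 29.5 mm from the cap's axis with the tab free and 23.5 mm with it fully pinched
- tab_a (a joint): How far the tab on the cap's +y side is pinched inward, m: 0 free, 0.006 fully in (stop). A spring pushes it out with 3.2 N when free, 5.6 N when fully in. Each tab is 20 mm wide along x, 4 mm thick, 20 mm tall; the outer faces of the two are 40 mm apart when free, 28 mm when fully pinched
- tab_b (a joint): The same for the tab on the cap's -y side
- light_meter: Bench light meter, fixed: white housing 165 x 125 x 45 mm (58 mm in front of its origin to 108 mm behind), with an upright dark steel sensor tube, 72 mm outside, in a grey clamp collar. Origin on the bench under the tube's axis. In the tube, 9 mm below its rim, a sprung rubber sealing ring: the plug meets it with 2 N and has pushed it down 5 mm, with 6 N, when the flange is home on the rim
- port (a point): Point of the light meter on the tube's axis, 82 mm above the bench. The tube is clamped at an unreported height: its rim lies 0 to 24 mm above this point. The mouth is a 52 mm round hole with a 2 mm chamfer; its lip is 5 mm thick, and below it the bore widens to 63 mm, where the cap's catches spring out and hold it against the seal, flange about 2 mm off the rim. The cap fits at any yaw
- beaker: Empty small glass beaker, 44 mm diameter, 55 mm high, standing on the bench: bystander
- weigh_boats: Stack of white weighing boats, 63 x 63 x 28 mm: bystander
- screw_cap: Plain ribbed bottle cap, 35 mm diameter, 17 mm high, no tabs: bystander
- timer: Small standing bench timer, 35 x 68 x 65 mm: bystander

How it is judged:
On the way, in this order (a step that is already met when the one before it is completed fails the run):
1. the cap is lifted off the bench with both tabs pinched in (each at least 4.5 mm) (value of joint each of tab_a, tab_b above 0.0045 m and height (world z) of dust_cap above 0.02 m), for 0.2 s.
2. the pinched cap (each tab at least 3.5 mm in), within 4 mm of the tube's axis and its underside no more than 15 mm above the port point, presses on the light meter with over 4 N (value of joint each of tab_a, tab_b above 0.0035 m and z of dust_cap in the frame of port below 0.015 m and horizontal distance between dust_cap and port below 0.004 m and contact force between dust_cap and light_meter above 4 N), for 0.1 s.
At the end, for the whole second after the job is handed in: The cap sits still and upright (0.08 rad) in the tube, within 3 mm of its axis, both tabs sprung out to under 2 mm from free, and is latched between squeezed seal and lip: contact forces between it and the light meter add up to over 4 N (a loose cap only weighs 1 N) (value of joint each of tab_a, tab_b below 0.002 m and contact force between dust_cap and light_meter above 4 N and horizontal distance between dust_cap and port below 0.003 m and angle between dust_cap's own z axis and vertical below 0.08 rad and linear speed of dust_cap below 0.01 m/s); the robot touches nothing.
It fails at once if the cap and the light meter press on each other with more than 25 N (contact force between dust_cap and light_meter above 25 N).
It fails at once if the fingers press on the light meter with more than 25 N (contact force between the fingers and light_meter above 25 N).
It fails at once if a bystander is shifted by more than 2 cm (distance of any of beaker, weigh_boats, screw_cap, timer from where it was at the start of the episode above 0.02 m).
It also fails if it takes over 45 s, if anything falls off the work surface, if the arm or the gripper's body presses on something with over 40 N, if the wrist force passes 120 N, or if a joint passes its speed limit or range.

ROBOT

A 6-joint arm with a two-finger parallel gripper is mounted at the origin on a cart in front of the work surface, level with it; the furniture and walls round the work are solid. World frame = base frame: x ahead of the robot, y to its left, z up, the work surface at z = 0. Lengths are in m, angles in rad, forces in N, time in s.
With the tool pointing down it reaches from about 0.3 to 0.825 m from the base axis. Payload 5.4 kg.
Tool frame: the origin (TCP) lies on the centre line of the jaws, within the pads' length; the fingertips stand 17 mm ahead of it and the grasp point (between the pads) lies 2 mm behind it; z points along the fingers, y is the line along which they close (so a half turn about z gives the same grasp; the last joint's range is limited). The gripper opens to 92 mm and grips with 3 to 60 N. Pads are 20 mm wide; open, the fingers measure 128 mm over their backs; the gripper's body (75 mm by 189 mm) begins 69 mm behind the grasp point.
Start: joints at [1.105, 0.158, 1.597, -0, 1.386, -0.21], TCP at [0.145, 0.556, 0.232] pointing down, gripper open.
Joint ranges: [-2.91, 2.91], [-0.94, 2.29], [0.18, 2.7], [-1.29, 4.43], [0.17, 2.64], [-3, 3]. Speed limits (rad/s): [2.57, 2.57, 3.14, 3.14, 3.14, 3.14].

INTERFACE

Orientations are given as a 3x3 rotation matrix whose columns are the frame's x, y, z axes.
In Python, from plant import * gives the robot as it stands.
- The arm moves only by the tool servo_tool, never from a script. Its argument "deltas" is a list of rows, each a list of 5 numbers: the finger opening in cm, from 0 to 9.19, then the shift along the tool's x, y, z in cm, then the turn about the tool's z in rad. A call has 1 to 5 rows; each row is the pose to reach, as a shift and turn from the pose commanded when the call began, along the tool's axes at that moment; what a row does not reach only later rows make up. A row lasts 1/10 s, in which the tool goes at most 50 mm and 8.59 degrees, less where a joint would pass 70% of its speed; a pose out of reach is approached as far as the arm can. A call with a gripper value outside its range is refused whole. The fingers move at their own pace and stop on an object; the grip force is fixed at half the most. Time passes only in rows, so rows that repeat a pose let the fingers close. It gives the time, the measured TCP pose, the force, the opening and the grip force at its end, in the units of the state.
- read_state(): the state, without advancing time (a new reading comes with each control period).
- snapshot(name): name is "scene" or "top" or "wrist"; returns the picture (420x560x3 uint8, blue, green, red); there is no depth.
- get_calibration(name): a dict with "K" (3x3 intrinsics, pixels), "dist" ([k1, k2, p1, p2, k3] as OpenCV has them; the pictures are not rectified), "pose" (4x4, takes a point from camera to world coordinates). Camera axes: x right, y up, looking along -z (the intrinsics and any distortion apply to the point x, -y, -z); pixel columns grow to the right and rows downward; lengths in m; the calibration is good to about 2 mm. A picture is of the moment at which its call begins: read the wrist's pose just before it. get_calibration takes no time and is no camera call; for the wrist camera it gives the pose at the moment of the call.
- hand_in(): hands the job in; it is judged then, once.
Trained networks look in the newest picture that a camera, given by its name, has taken for a name from the list of things; names that differ only in an ending like _2 or _b are one class to them, and where a whole thing is asked for, a point or a joint stands for the part that bears it (a point fixed in the world has none). Each returns a list of dicts, best first, with "conf" (0 to 1); they miss things now and then, are a little off and sometimes report something else, mostly with a low value. They report only what shows in the picture. A call takes as long as a camera call.
- cut_out(target, camera): "mask" (420x560 bool, what is visible of it) and "uv" ([column, row] in pixels, amid what is visible of it).
- landmark_of(target, camera): "uv" ([column, row] in pixels: a listed point, or the origin of a listed thing).
The state is a dict: "t": time; "joint_positions": joint angles; "joint_velocities": joint speeds; "joint_efforts": joint torques, N m; "ee_pos": TCP position; "eef_rot": TCP orientation; "wrist_force": force on the tool from outside, world axes, zero at the start; "wrist_torque": the same for the moment, N m; "width": finger opening in m; "finger_force": force on a finger pad.
Only numpy, scipy, OpenCV 4.12 (cv2) and the standard library are available. Lean on these libraries where they do the work, as an engineer would, in place of code of your own. Each camera call takes 0.05 s, during which the arm holds its last target. There are 200 camera calls.

## Working session

There is one attempt and no reset: what is moved stays moved. The work goes in short steps, Python scripts to look and compute and a tool call to move; the robot and the scene stay as the last step left them, time stands still between calls to the robot, and variables do not carry over. Pictures are saved under pics/ and viewed, at most 10 in all, crops included, and the job is handed in when it is done.

Besides the shell and the picture viewer there is one more tool, called after ">>>" as name(argument=value, ...) on one line, values as JSON. servo_tool: Moves the arm, as the interface text tells. Its arguments: {"type":"object","properties":{"deltas":{"type":"array","items":{"type":"array","items":{"type":"number"}}}},"required":["deltas"]}

```bash
mkdir -p pics; ls; cat > h.py <<'E'
from plant import *
import numpy as np, cv2
def ray(cam,uv,cal=None):
    c=cal or get_calibration(cam); K=np.array(c["K"]);d=np.array(c["dist"]);P=np.array(c["pose"])
    p=cv2.undistortPoints(np.array([[uv]],float),K,d)[0,0]
    v=P[:3,:3]@np.array([p[0],-p[1],-1.]); return P[:3,3],v/np.linalg.norm(v)
def atz(cam,uv,z,cal=None):
    o,v=ray(cam,uv,cal); return o+v*(z-o[2])/v[2]
def proj(cam,X,cal=None):
    c=cal or get_calibration(cam);P=np.array(c["pose"])
    q=(np.atleast_2d(X)-P[:3,3])@P[:3,:3]; q=q*[1,-1,-1]
    return cv2.projectPoints(q,np.zeros(3),np.zeros(3),np.array(c["K"]),np.array(c["dist"]))[0][:,0]
def tri(rs):
    A=0;b=0
    for o,v in rs:
        M=np.eye(3)-np.outer(v,v);A=A+M;b=b+M@o
    return np.linalg.solve(A,b)
E
python3 - <<'E'
from h import *
np.set_printoptions(precision=4,suppress=True)
s=read_state();print(s["t"],s["ee_pos"],s["eef_rot"],s["wrist_force"],s["width"])
a=snapshot("scene");b=snapshot("top")
cv2.imwrite("pics/a.png",a);cv2.imwrite("pics/b.png",b)
for cam in("scene","top"):
    print(cam,get_calibration(cam)["pose"][:3,3])
    for t in("cap_center","dust_cap","port","light_meter"):
        print(t,[(np.round(r["uv"],1),round(r["conf"],2)) for r in landmark_of(t,cam)[:3]])
    for t in("dust_cap","beaker","weigh_boats","screw_cap","timer"):
        print("cut",t,[(np.round(r["uv"],1),round(r["conf"],2),atz(cam,r["uv"],.02)[:2]) for r in cut_out(t,cam)[:2]])
E
```

```text
pics
0.0 [0.1452 0.5557 0.2306] [[-0.9675  0.253  -0.0009]
 [ 0.253   0.9675 -0.0017]
 [ 0.0004 -0.0018 -1.    ]] [-0.3416 -0.0605 -0.2695] 0.09195181828432676
scene [-0.2376 -0.7703  0.5586]
cap_center [(array([350.4, 266.6]), 0.69)]
dust_cap [(array([349.5, 271.8]), 0.6)]
port [(array([226.7, 172.2]), 0.58)]
light_meter [(array([228.4, 199.9]), 0.79)]
cut dust_cap [(array([348.4, 264.7]), 0.72, array([ 0.4995, -0.301 ]))]
cut beaker [(array([326.7, 222.4]), 0.72, array([ 0.6251, -0.1475]))]
cut weigh_boats [(array([266.8, 241.4]), 0.69, array([ 0.4531, -0.1061]))]
cut screw_cap [(array([221.9, 231.6]), 0.65, array([0.4138, 0.0043]))]
cut timer []
top [ 0.288  -0.0693  1.0725]
cap_center [(array([390.3, 236.5]), 0.85)]
dust_cap [(array([389.6, 237. ]), 0.8)]
port [(array([159. , 202.4]), 0.93)]
light_meter [(array([167.8, 214. ]), 0.85)]
cut dust_cap [(array([391.2, 235.8]), 0.65, array([ 0.5072, -0.3002]))]
cut beaker [(array([320.3, 191.3]), 0.85, array([ 0.6086, -0.1585]))]
cut weigh_boats [(array([297.8, 271.5]), 0.85, array([ 0.4393, -0.1037]))]
cut screw_cap [(array([239.4, 281.7]), 0.55, array([0.4225, 0.0158]))]
cut timer [(array([416. , 171.8]), 0.62, array([ 0.645 , -0.3648]))]
```

```bash
python3 - <<'E'
from h import *
a=cv2.imread("pics/a.png");b=cv2.imread("pics/b.png")
c=np.hstack([cv2.resize(a[120:320,130:430],(0,0),fx=1.3,fy=1.3),cv2.resize(b[140:340,100:400],(0,0),fx=1.3,fy=1.3)])
cv2.imwrite("pics/c.png",c);print(c.shape)
np.set_printoptions(precision=4,suppress=True)
print("port tri",tri([ray("scene",(226.7,172.2)),ray("top",(159,202.4))]), atz("top",(159,202.4),.082),atz("scene",(226.7,172.2),.082))
print("lm",tri([ray("scene",(228.4,199.9)),ray("top",(167.8,214))]),atz("top",(167.8,214),0))
print("cap",tri([ray("scene",(350.4,266.6)),ray("top",(390.3,236.5))]),atz("top",(390.3,236.5),.019),atz("scene",(350.4,266.6),.019))
E
```

```text
(260, 780, 3)
port tri [0.5781 0.1683 0.0817] [0.5777 0.1685 0.082 ] [0.578  0.1675 0.082 ]
lm [ 0.5776  0.1678 -0.0022] [0.5752 0.1687 0.    ]
cap [ 0.508  -0.3005  0.011 ] [ 0.506  -0.2984  0.019 ] [ 0.4976 -0.3076  0.019 ]
```

View pics/c.png

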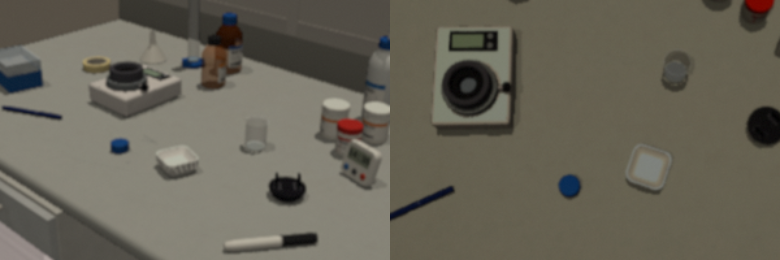

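View pics/b.png

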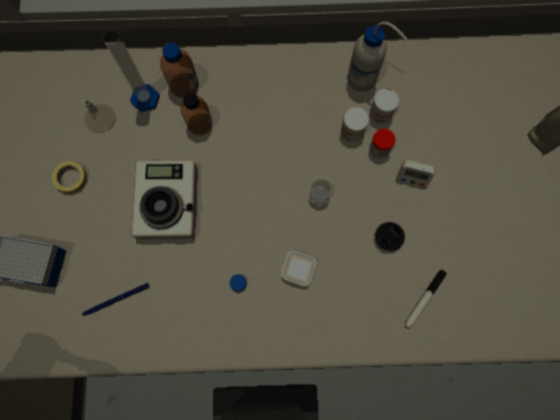

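The top view shows the light meter at about (160,207), the cap at (390,237), the timer at (416,173), the beaker at (320,192), the boats at (298,268) and the screw cap at (238,283). The cap stands upright. I'm moving over it.

>>> servo_tool(deltas=[[9.1,-2.8,-3.7,0,0],[9.1,-5.6,-7.4,0,0],[9.1,-8.4,-11.1,0,0],[9.1,-11.2,-14.8,0,0],[9.1,-14,-18.5,0,0]])

```text
t: 1.5
ee_pos: [0.2344, 0.3403, 0.2317]
eef_rot: [[-0.968, 0.252, 0.001], [0.252, 0.968, 0.0], [-0.001, 0.0, -1.0]]
wrist_force: [1.5, 0.2, 0.9]
width: 0.091
finger_force: 0.0
```

>>> servo_tool(deltas=[[9.1,-2.8,-3.7,0,0],[9.1,-5.6,-7.4,0,0],[9.1,-8.4,-11.1,0,0],[9.1,-11.2,-14.8,0,0],[9.1,-14,-18.5,0,0]])

```text
t: 2.0
ee_pos: [0.3232, 0.1258, 0.2319]
eef_rot: [[-0.968, 0.253, 0.002], [0.253, 0.968, 0.0], [-0.002, 0.001, -1.0]]
wrist_force: [1.4, 0.1, -0.8]
width: 0.091
finger_force: 0.0
```

>>> servo_tool(deltas=[[9.1,-2.8,-3.7,0,0],[9.1,-5.6,-7.4,0,0],[9.1,-8.4,-11.1,0,0],[9.1,-11.2,-14.8,0,0],[9.1,-14,-18.5,0,0]])

```text
t: 2.5
ee_pos: [0.4119, -0.0891, 0.2319]
eef_rot: [[-0.967, 0.254, 0.001], [0.254, 0.967, -0.0], [-0.001, 0.0, -1.0]]
wrist_force: [0.6, 0.5, 0.4]
width: 0.091
finger_force: 0.0
```

>>> servo_tool(deltas=[[9.1,-2.8,-3.7,0,0],[9.1,-5.6,-7.4,0,0],[9.1,-8.4,-11.1,0,0],[9.1,-11.2,-14.8,0,0],[9.1,-14,-17.5,0,0]])

```text
t: 3.0
ee_pos: [0.5028, -0.2943, 0.2314]
eef_rot: [[-0.967, 0.255, -0.0], [0.255, 0.967, -0.0], [-0.0, -0.0, -1.0]]
wrist_force: [0.4, 0.7, 0.3]
width: 0.0913
finger_force: 0.0
```

```bash
python3 - <<'E'
from h import *
np.set_printoptions(precision=4,suppress=True)
s=read_state();print(s["t"],s["ee_pos"],s["eef_rot"])
cal=get_calibration("wrist");w=snapshot("wrist");print(cal["pose"])
cv2.imwrite("pics/w1.png",w)
R=s["eef_rot"];print("cam in tool",np.array(R).T@(cal["pose"][:3,3]-s["ee_pos"]))
for t,z in(("cap_center",.019),("dust_cap",0)):
    print(t,[(np.round(r["uv"],1),round(r["conf"],2),atz("wrist",r["uv"],z,cal)) for r in landmark_of(t,"wrist")[:3]])
for t in("tab_a","tab_b","dust_cap","timer"):
    print("cut",t,[(np.round(r["uv"],1),round(r["conf"],2),r["mask"].sum(),atz("wrist",r["uv"],.03,cal)[:2]) for r in cut_out(t,"wrist")[:3]])
E
```

```text
3.0 [ 0.5028 -0.2943  0.2314] [[-0.9671  0.2546 -0.0001]
 [ 0.2546  0.9671 -0.0004]
 [-0.     -0.0004 -1.    ]]
[[ 0.2546 -0.9398 -0.228   0.4378]
 [ 0.9671  0.2472  0.0609 -0.2784]
 [-0.0009 -0.236   0.9718  0.3835]
 [ 0.      0.      0.      1.    ]]
cam in tool [ 0.0669 -0.0012 -0.152 ]
cap_center [(array([277.7, 196. ]), 0.9, array([ 0.507 , -0.2968,  0.019 ]))]
dust_cap []
cut tab_a [(array([285.7, 189.5]), 0.5, np.int64(83), array([ 0.4998, -0.2851]))]
cut tab_b [(array([285.7, 189.5]), 0.5, np.int64(83), array([ 0.4998, -0.2851]))]
cut dust_cap [(array([276.6, 197.7]), 0.6, np.int64(2027), array([ 0.5066, -0.298 ]))]
cut timer [(array([257. , 289.7]), 0.72, np.int64(519), array([ 0.6173, -0.3534]))]
```

View pics/w1.png

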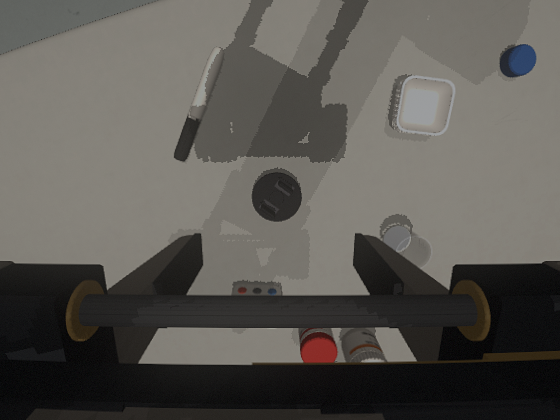

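The cap is at about (277,196), with tabs near (285,187) and (270,207). I'll enlarge this to get the yaw.

```bash
python3 - <<'E'
from h import *
w=cv2.imread("pics/w1.png")[165:227,245:309]
w=np.clip(w.astype(float)*2.2,0,255).astype(np.uint8)
cv2.imwrite("pics/w1c.png",cv2.resize(w,(0,0),fx=9,fy=9,interpolation=cv2.INTER_CUBIC))
E
```

```text
(no output)
```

View pics/w1c.png

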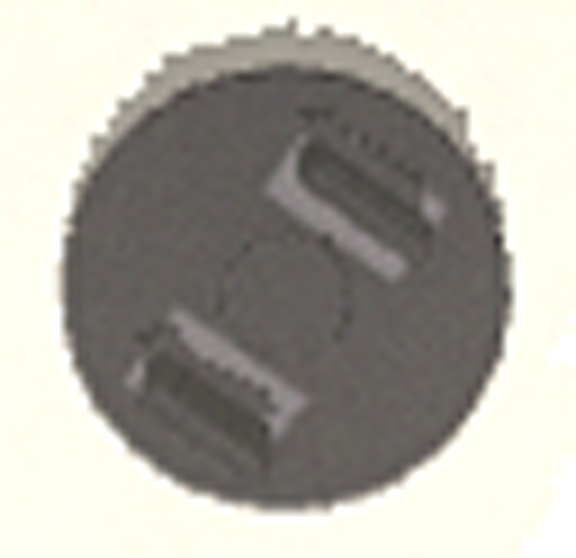

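```bash
python3 - <<'E'
from h import *
R=np.array(read_state()["eef_rot"]);e=np.array(read_state()["ee_pos"])
# pose unchanged since picture
f=lambda p,z:atz("wrist",(245+(p[0]+.5)/9-.5,165+(p[1]+.5)/9-.5),z)
T=lambda d:R.T@d
for a,b in(((270,185),(400,275)),((175,315),(300,405)),((305,150),(430,245)),((150,365),(270,445))):
    d=T(f(b,.02)-f(a,.02));print("long, angle from tool x:",np.arctan2(d[1],d[0]))
d=T(f((368,200),.038)-f((210,405),.038));print("closing dir angle from tool y",np.arctan2(-d[0],d[1]),np.linalg.norm(d))
for p,z in(((287,288),.018),((285,290),.018),((289,302),.038)):print(f(p,z),T(f(p,z)-e))
E
```

```text
long, angle from tool x: 2.1815854183964163
long, angle from tool x: 2.2084102034350273
long, angle from tool x: 2.2235745012248342
long, angle from tool x: 2.174505343457121
closing dir angle from tool y -0.923286615166633 0.03403800767439944
[ 0.50719494 -0.29466275  0.018     ] [-0.00570621 -0.00279513  0.21391901]
[ 0.50739619 -0.29499889  0.018     ] [-0.00598568 -0.00306969  0.21391902]
[ 0.50523051 -0.29379504  0.038     ] [-0.00358926 -0.00244857  0.19391875]
```

>>> servo_tool(deltas=[[8,-0.45,-0.1,2,-0.14],[8,-0.45,-0.1,4,-0.28],[8,-0.45,-0.1,6,-0.42],[8,-0.45,-0.1,8,-0.56],[8,-0.45,-0.1,8,-0.7]])

```text
t: 3.85
ee_pos: [0.5049, -0.2912, 0.1488]
eef_rot: [[-0.9, -0.436, -0.004], [-0.436, 0.9, 0.004], [0.002, 0.005, -1.0]]
wrist_force: [0.3, -0.5, -1.1]
width: 0.0799
finger_force: 0.0
```

>>> servo_tool(deltas=[[8,0,0,1,-0.12],[8,0,0,1,-0.24],[8,0,0,1,-0.24],[8,0,0,1,-0.24]])

```text
t: 4.25
ee_pos: [0.5068, -0.2932, 0.1423]
eef_rot: [[-0.775, -0.632, 0.001], [-0.632, 0.775, -0.001], [-0.0, -0.001, -1.0]]
wrist_force: [-0.7, 0.2, 1.0]
width: 0.08
finger_force: 0.0
```

```bash
python3 - <<'E'
from h import *
np.set_printoptions(precision=4,suppress=True)
s=read_state();print(s["t"],s["ee_pos"],s["eef_rot"],s["joint_positions"])
cal=get_calibration("wrist");w=snapshot("wrist")
R=np.array(s["eef_rot"]);e=np.array(s["ee_pos"])
for r in landmark_of("cap_center","wrist"): print(r["uv"],r["conf"],atz("wrist",r["uv"],.019,cal),R.T@(atz("wrist",r["uv"],.019,cal)-e))
for t in("tab_a","dust_cap"):
  for r in cut_out(t,"wrist")[:3]: print(t,r["uv"],r["conf"],r["mask"].sum(),cv2.minAreaRect(np.argwhere(r["mask"])[:,::-1].astype(np.float32)))
p=proj("wrist",[[*e[:2],.018],[*e[:2],.038]],cal);print(p)
c=p[0].astype(int);print(c)
x0,y0=max(c[0]-50,0),max(c[1]-50,0)
w=np.clip(w[y0:y0+110,x0:x0+110].astype(float)*2.2,0,255).astype(np.uint8);print(x0,y0)
cv2.imwrite("pics/w2.png",cv2.resize(w,(0,0),fx=5,fy=5,interpolation=cv2.INTER_CUBIC))
E
```

```text
4.25 [ 0.5068 -0.2932  0.1423] [[-0.7752 -0.6317  0.0007]
 [-0.6317  0.7752 -0.0006]
 [-0.0002 -0.0009 -1.    ]] [-0.7308  0.2663  1.6543  0.      1.22   -2.9854]
[274.8, 205.2] 0.58 [ 0.5049 -0.2982  0.019 ] [ 0.0047 -0.0026  0.1233]
tab_a [250.9, 207.8] 0.44 119 ((251.0, 210.0), (22.0, 6.0), 90.0)
dust_cap [272.8, 208.2] 0.62 3312 ((271.35003662109375, 206.05001831054688), (62.929317474365234, 64.51045989990234), 71.56504821777344)
[[277.68   209.8021]
 [277.6453 215.2031]]
[277 209]
227 159
```

View pics/w2.png

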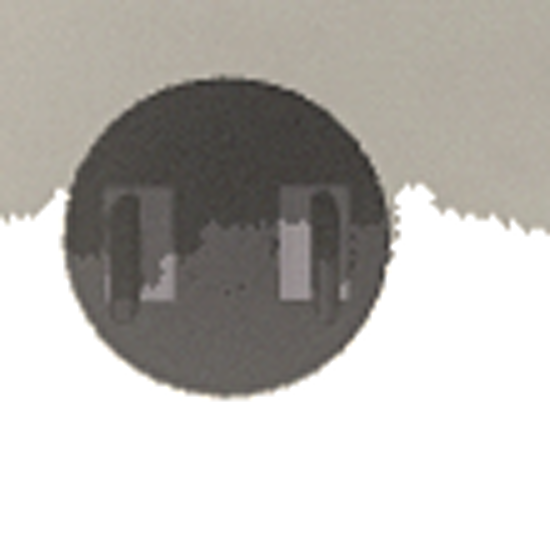

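The tabs are now aligned with the jaws, with tops at columns ~252 and ~293. The flange centre is at (272.4,206.3), which puts it 5 mm off in -y and 3.5 mm off in +x.

>>> servo_tool(deltas=[[8,0.35,-0.48,1,0.02],[8,0.35,-0.48,4,0.02],[8,0.35,-0.48,7,0.02],[8,0.35,-0.48,7,0.02]])

```text
t: 4.85
ee_pos: [0.5039, -0.2974, 0.0664]
eef_rot: [[-0.788, -0.615, -0.007], [-0.615, 0.788, 0.007], [0.002, 0.01, -1.0]]
wrist_force: [-0.6, 0.6, -0.3]
width: 0.0797
finger_force: 0.0
```

```bash
python3 - <<'E'
from h import *
np.set_printoptions(precision=4,suppress=True)
s=read_state();print(s["t"],s["ee_pos"],s["eef_rot"],s["joint_positions"])
cal=get_calibration("wrist");w=snapshot("wrist")
e=np.array(s["ee_pos"])
p=proj("wrist",[[*e[:2],.018],[*e[:2],.038]],cal);print(p)
w=np.clip(w[120:340,170:390].astype(float)*2.2,0,255).astype(np.uint8)
cv2.imwrite("pics/w3.png",cv2.resize(w,(0,0),fx=2.7,fy=2.7,interpolation=cv2.INTER_CUBIC))
E
```

```text
4.85 [ 0.5039 -0.2974  0.0664] [[-0.7882 -0.6154 -0.0072]
 [-0.6155  0.7881  0.0065]
 [ 0.0017  0.0096 -1.    ]] [-0.7395  0.3711  1.6887 -0.0001  1.0915 -2.9733]
[[276.8334 235.717 ]
 [277.0325 245.7667]]
```

View pics/w3.png

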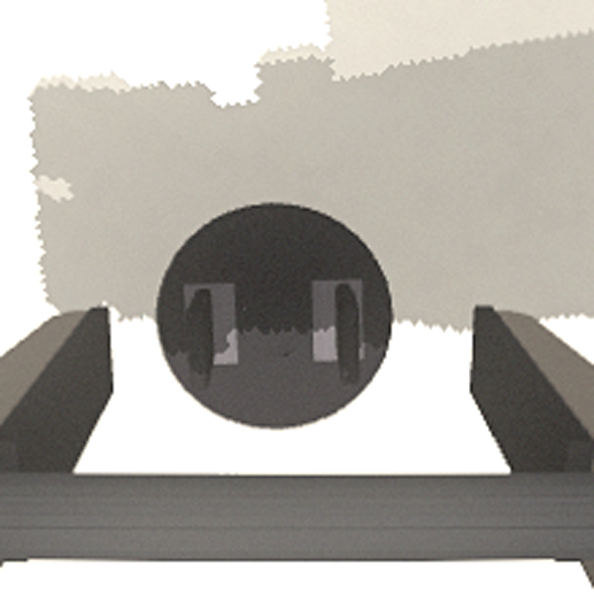

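>>> servo_tool(deltas=[[8,0,0,0,0],[8,0,0,0,0]])

```text
t: 5.1
ee_pos: [0.5081, -0.3008, 0.0736]
eef_rot: [[-0.788, -0.616, 0.002], [-0.616, 0.788, -0.002], [-0.001, -0.003, -1.0]]
wrist_force: [-0.3, 0.9, -0.3]
width: 0.0798
finger_force: 0.0
```

```bash
cat > m.py <<'E'
from h import *
np.set_printoptions(precision=4,suppress=True)
snapshot("wrist")
s=read_state();cal=get_calibration("wrist");w=snapshot("wrist")
print(s["t"],s["ee_pos"],s["eef_rot"],np.abs(s["joint_velocities"]).max(),s["joint_positions"][5])
e=np.array(s["ee_pos"]);R=np.array(s["eef_rot"])
for r in cut_out("dust_cap","wrist")[:1]:
    m=r["mask"].astype(np.uint8);c=max(cv2.findContours(m,0,1)[0],key=cv2.contourArea)
    (u,v),_,_=cv2.fitEllipse(cv2.convexHull(c));q=atz("wrist",(u,v),.018,cal);print(r["conf"],u,v,cv2.boundingRect(c),q,R.T@(q-e))
E
python3 m.py
```

```text
5.15 [ 0.5081 -0.3007  0.0735] [[-0.7875 -0.6164  0.0025]
 [-0.6164  0.7875 -0.0023]
 [-0.0005 -0.0034 -1.    ]] 0.006169639752260925 -2.973781649731769
0.9 279.6132507324219 231.99034118652344 (237, 192, 86, 81) [ 0.507  -0.2998  0.018 ] [0.0003 0.0015 0.0555]
```

>>> servo_tool(deltas=[[7,0,0.1,1,0],[7,0,0.1,2,0],[7,0,0.1,3,0],[7,0,0.1,3.5,0],[7,0,0.1,3.5,0]])

```text
t: 5.75
ee_pos: [0.5055, -0.2982, 0.035]
eef_rot: [[-0.787, -0.616, -0.002], [-0.616, 0.787, 0.002], [0.0, 0.003, -1.0]]
wrist_force: [-0.1, -0.1, -0.6]
width: 0.0702
finger_force: 0.0
```

>>> servo_tool(deltas=[[7,0,0,0,0]])

```text
t: 5.85
ee_pos: [0.5064, -0.2989, 0.0364]
eef_rot: [[-0.787, -0.616, -0.0], [-0.616, 0.787, 0.0], [0.0, 0.0, -1.0]]
wrist_force: [0.9, -0.6, 0.5]
width: 0.0702
finger_force: 0.0
```

>>> servo_tool(deltas=[[5,0,0,-0.1,0],[4,0,0,-0.1,0],[3,0,0,-0.1,0],[2,0,0,-0.1,0],[2,0,0,-0.1,0]])

```text
t: 6.35
ee_pos: [0.5066, -0.2991, 0.0379]
eef_rot: [[-0.787, -0.616, 0.0], [-0.616, 0.787, -0.0], [-0.0, -0.001, -1.0]]
wrist_force: [-0.0, 0.4, 1.6]
width: 0.0324
finger_force: 4.8
```

>>> servo_tool(deltas=[[2,0,0,0,0],[2,0,0,0,0]])

```text
t: 6.55
ee_pos: [0.5066, -0.2992, 0.0382]
eef_rot: [[-0.787, -0.616, 0.0], [-0.616, 0.787, -0.001], [-0.0, -0.001, -1.0]]
wrist_force: [-0.7, 0.2, 5.0]
width: 0.0266
finger_force: 30.0
```

>>> servo_tool(deltas=[[2,0,0,-1,0],[2,0,0,-3,0],[2,0,0,-6,0],[2,0,0,-10,0],[2,0,0,-14,0]])

```text
t: 7.05
ee_pos: [0.5058, -0.2983, 0.1786]
eef_rot: [[-0.787, -0.616, -0.001], [-0.616, 0.787, 0.001], [0.0, 0.002, -1.0]]
wrist_force: [1.3, -0.5, -1.0]
width: 0.0262
finger_force: 30.0
```

>>> servo_tool(deltas=[[2,0,0,-2,0.13],[2,0,0,-2,0.26],[2,0,0,-2,0.39],[2,0,0,-2,0.52],[2,0,0,-2,0.52]])

```text
t: 7.55
ee_pos: [0.5061, -0.2986, 0.1976]
eef_rot: [[-0.99, -0.143, -0.0], [-0.143, 0.99, 0.0], [0.0, 0.0, -1.0]]
wrist_force: [0.5, 1.1, -0.6]
width: 0.0262
finger_force: 30.0
```

```bash
python3 - <<'E'
from h import *
np.set_printoptions(precision=4,suppress=True)
s=read_state();print(s["t"],s["ee_pos"],s["eef_rot"],s["wrist_force"],s["width"])
a=snapshot("scene");w=snapshot("wrist")
for r in landmark_of("cap_center","scene")[:1]:print(r["uv"],r["conf"],proj("scene",[[*s["ee_pos"][:2],s["ee_pos"][2]-.019]]))
R=np.array(s["eef_rot"]);d=R.T@(np.array([.578,.168,.22])-s["ee_pos"]);print("delta to port in tool",d)
# distorted top photo: rim ellipse crop
b=snapshot("top")
c=np.hstack([cv2.resize(a[190:290,300:400],(395,395),interpolation=2),cv2.resize(cv2.imread("pics/b.png")[160:250,120:210],(395,395),interpolation=2)])
cv2.imwrite("pics/d.png",np.clip(c*1.8,0,255).astype(np.uint8))
E
```

```text
7.55 [ 0.5061 -0.2986  0.1976] [[-0.9897 -0.1434 -0.0004]
 [-0.1434  0.9897  0.0004]
 [ 0.0003  0.0004 -1.    ]] [ 0.4893  1.0883 -0.6242] 0.02617239895099439
[358.2, 194.0] 0.84 [[355.1335 194.9104]]
delta to port in tool [-0.138   0.4515 -0.0222]
```

View pics/d.png

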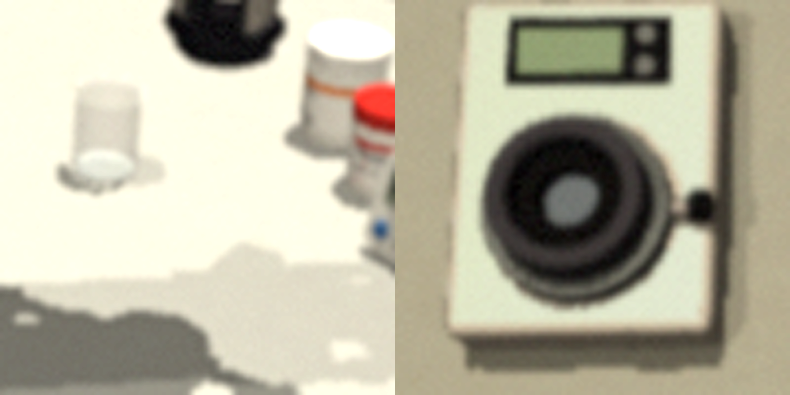

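The cap is held and lifted. I'm carrying it near the tube, offset so that the wrist camera sees the mouth.

>>> servo_tool(deltas=[[2,-1,2.2,0,0],[2,-3,6.7,0,0],[2,-5,11.2,0,0],[2,-7,15.7,0,0],[2,-9,20.2,0,0]])

```text
t: 8.25
ee_pos: [0.5666, -0.0842, 0.1977]
eef_rot: [[-0.989, -0.145, 0.0], [-0.145, 0.989, -0.0], [-0.0, -0.0, -1.0]]
wrist_force: [0.8, 0.3, -1.7]
width: 0.0266
finger_force: 30.0
```

>>> servo_tool(deltas=[[2,-2,4.5,0,0],[2,-4,9,0,0],[2,-6,13.5,0,0],[2,-8,18,0,0],[2,-9.6,22,0,0]])

```text
t: 8.75
ee_pos: [0.6301, 0.1479, 0.1976]
eef_rot: [[-0.989, -0.146, 0.0], [-0.146, 0.989, 0.0], [-0.0, 0.0, -1.0]]
wrist_force: [-0.2, -1.1, -1.2]
width: 0.0268
finger_force: 30.0
```

>>> servo_tool(deltas=[[2,-1.2,3,0,0],[2,-1.2,3,0,0],[2,-1.2,3,0,0],[2,-1.2,3,0,0],[2,-1.2,3,0,0]])

```text
t: 9.25
ee_pos: [0.6373, 0.1754, 0.1976]
eef_rot: [[-0.99, -0.142, -0.0], [-0.142, 0.99, -0.0], [0.0, -0.0, -1.0]]
wrist_force: [0.1, -0.4, -1.3]
width: 0.0266
finger_force: 30.0
```

```bash
cat > p.py <<'E'
from h import *
import sys
np.set_printoptions(precision=4,suppress=True)
s=read_state();cal=get_calibration("wrist");w=snapshot("wrist");cv2.imwrite(sys.argv[1],w)
print(s["t"],s["ee_pos"],s["eef_rot"],s["width"],np.abs(s["joint_velocities"]).max(),s["wrist_force"])
for r in landmark_of("port","wrist")[:2]:print(r["uv"],r["conf"],atz("wrist",r["uv"],.082,cal))
print(proj("wrist",[[.578,.168,.082],[.578,.168,.106]],cal))
np.savez("p.npz",e=s["ee_pos"],R=s["eef_rot"],**cal)
E
python3 p.py pics/p1.png
```

```text
9.25 [0.6373 0.1754 0.1976] [[-0.9898 -0.1423 -0.0002]
 [-0.1423  0.9898 -0.0003]
 [ 0.0002 -0.0003 -1.    ]] 0.026557694116470285 0.0033660939442103043 [ 0.1378 -0.3706 -1.2777]
[283.5, 145.2] 0.73 [0.5776 0.1712 0.082 ]
[[279.8339 145.0852]
 [280.0231 145.9423]]
```

View pics/p1.png

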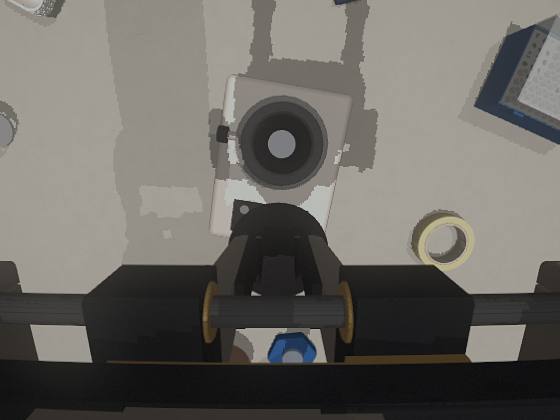

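The tube's mouth shows at (283,142) with its outer rim ~45 px in radius. The held cap's flange arc is centred near (280,250). I'll fit the edges radially.

```bash
cat > q.py <<'E'
from h import *
import sys
np.set_printoptions(precision=4,suppress=True)
img=sys.argv[1];cu,cv_=float(sys.argv[2]),float(sys.argv[3])
g=cv2.GaussianBlur(cv2.cvtColor(cv2.imread(img),cv2.COLOR_BGR2GRAY),(0,0),.8).astype(np.float32)
z=np.load("p.npz");cal={k:z[k] for k in("K","dist","pose")};e,R=z["e"],z["R"]
print("f",cal["K"][0,0])
th=np.linspace(0,2*np.pi,360,endpoint=False);rr=np.arange(5,60,.25)
P=cv2.remap(g,(cu+np.outer(np.cos(th),rr)).astype(np.float32),(cv_+np.outer(np.sin(th),rr)).astype(np.float32),1)
m=np.median(P,0);print("profile",[(float(r),int(v)) for r,v in zip(rr[::6],m[::6])])
G=np.gradient(P,axis=1)
for lo,hi in eval(sys.argv[4]):
    k=(rr>=lo)&(rr<=hi);sg=np.sign(np.median(G[:,k],0)[np.abs(np.median(G[:,k],0)).argmax()])
    i=(sg*G[:,k]).argmax(1);r=rr[k][i]
    ok=np.abs(r-np.median(r))<2.5
    pts=np.c_[cu+r*np.cos(th),cv_+r*np.sin(th)][ok].astype(np.float32)
    (a,b),ax,an=cv2.fitEllipse(pts)
    print(lo,hi,"n",ok.sum(),"c",round(a,2),round(b,2),"axes",ax)
    for zz in(.082,.094,.106):
        Q=np.array([atz("wrist",p,zz,cal)[:2] for p in pts]);c,s,*_=0,0
        A=np.c_[2*Q,np.ones(len(Q))];x=np.linalg.lstsq(A,(Q**2).sum(1),rcond=None)[0];rad=np.sqrt(x[2]+x[0]**2+x[1]**2)
        print("  z",zz,"centre",x[:2],"diam mm",round(2000*rad,2))
E
python3 q.py pics/p1.png 282.5 143 "[(38,52),(24,34),(10,18),(34,42)]"
```

```text
f 302.0484973383734
profile [(5.0, 125), (6.5, 125), (8.0, 125), (9.5, 125), (11.0, 125), (12.5, 121), (14.0, 80), (15.5, 42), (17.0, 40), (18.5, 41), (20.0, 41), (21.5, 41), (23.0, 41), (24.5, 42), (26.0, 42), (27.5, 42), (29.0, 45), (30.5, 51), (32.0, 57), (33.5, 61), (35.0, 62), (36.5, 63), (38.0, 63), (39.5, 63), (41.0, 65), (42.5, 81), (44.0, 90), (45.5, 93), (47.0, 117), (48.5, 133), (50.0, 135), (51.5, 136), (53.0, 137), (54.5, 136), (56.0, 136), (57.5, 136), (59.0, 136)]
38 52 n 333 c 281.22 142.26 axes (92.7992935180664, 94.64319610595703)
  z 0.082 centre [0.5767 0.169 ] diam mm 80.56
  z 0.094 centre [0.5765 0.1689] diam mm 76.95
  z 0.106 centre [0.5762 0.1687] diam mm 73.34
24 34 n 358 c 282.01 142.91 axes (59.47585678100586, 62.1015739440918)
  z 0.082 centre [0.5764 0.1697] diam mm 52.17
  z 0.094 centre [0.5762 0.1695] diam mm 49.83
  z 0.106 centre [0.5759 0.1693] diam mm 47.49
10 18 n 360 c 281.19 143.61 axes (27.46790313720703, 28.19512367248535)
  z 0.082 centre [0.5767 0.169 ] diam mm 23.91
  z 0.094 centre [0.5764 0.1688] diam mm 22.84
  z 0.106 centre [0.5762 0.1687] diam mm 21.77
34 42 n 360 c 281.76 143.01 axes (82.30209350585938, 83.81523895263672)
  z 0.082 centre [0.577  0.1695] diam mm 71.44
  z 0.094 centre [0.5767 0.1694] diam mm 68.24
  z 0.106 centre [0.5765 0.1692] diam mm 65.03
```

```bash
python3 q.py pics/p1.png 282 143 "[(40,44.5)]" | tail -4; cat > cap.py <<'E'
from h import *
import sys
np.set_printoptions(precision=4,suppress=True)
g=cv2.GaussianBlur(cv2.cvtColor(cv2.imread(sys.argv[1]),cv2.COLOR_BGR2GRAY),(0,0),.8).astype(np.float32)
z=np.load("p.npz");cal={k:z[k] for k in("K","dist","pose")};e,R=z["e"],z["R"]
cu,cv_=278,250;th=np.radians(np.arange(192,349,1.));rr=np.arange(38,56,.25)
P=cv2.remap(g,(cu+np.outer(np.cos(th),rr)).astype(np.float32),(cv_+np.outer(np.sin(th),rr)).astype(np.float32),1)
G=np.gradient(P,axis=1);i=G.argmax(1);r=rr[i];ok=G.max(1)>4
print(np.c_[np.degrees(th),r,G.max(1)][::12])
pts=np.c_[cu+r*np.cos(th),cv_+r*np.sin(th)][ok]
zf=e[2]-.038+.018
Q=np.array([R.T@(atz("wrist",p,zf,cal)-e) for p in pts])[:,:2]
from scipy.optimize import least_squares
for f in(lambda x:np.hypot(*(Q-x[:2]).T)-.031, lambda x:np.hypot(*(Q-x[:2]).T)-x[2]):
    s=least_squares(f,[0,0,.031],loss="soft_l1",f_scale=3e-4);print("cap centre in tool mm",s.x*1000,len(Q))
E
python3 cap.py pics/p1.png
```

```text
40 44.5 n 339 c 281.33 143.16 axes (83.08577728271484, 84.39610290527344)
  z 0.082 centre [0.5772 0.1692] diam mm 72.03
  z 0.094 centre [0.5769 0.169 ] diam mm 68.8
  z 0.106 centre [0.5766 0.1688] diam mm 65.57
[[192.      50.5     10.8379]
 [204.      53.25    10.1484]
 [216.      55.75     2.9795]
 [228.      49.25     7.8999]
 [240.      55.75     8.1172]
 [252.      48.75    15.459 ]
 [264.      47.75    11.5664]
 [276.      47.5     11.375 ]
 [288.      48.      10.7422]
 [300.      48.25    15.8125]
 [312.      48.5     15.6465]
 [324.      48.75    15.7754]
 [336.      49.25    12.1328]
 [348.      49.75    15.1289]]
cap centre in tool mm [-1.1188 -1.2207 31.    ] 142
cap centre in tool mm [-0.8965 -1.1326 30.7876] 142
```

>>> servo_tool(deltas=[[2,2,0.34,0,0],[2,4,0.34,0,0],[2,6,0.34,0,0],[2,6.1,0.34,0,0],[2,6.1,0.34,0,0]])

```text
t: 9.85
ee_pos: [0.5769, 0.171, 0.198]
eef_rot: [[-0.99, -0.143, 0.001], [-0.143, 0.99, 0.0], [-0.001, -0.0, -1.0]]
wrist_force: [0.5, -0.3, -1.4]
width: 0.0265
finger_force: 30.0
```

>>> servo_tool(deltas=[[2,0,0,2,0],[2,0,0,4,0],[2,0,0,5,0],[2,0,0,6,0],[2,0,0,6,0]])

```text
t: 10.35
ee_pos: [0.5761, 0.1713, 0.1362]
eef_rot: [[-0.99, -0.144, -0.002], [-0.144, 0.99, -0.0], [0.002, 0.0, -1.0]]
wrist_force: [-1.1, -0.2, -0.2]
width: 0.0264
finger_force: 30.0
```

```bash
python3 - <<'E'
from h import *
np.set_printoptions(precision=4,suppress=True)
a=snapshot("wrist")
s=read_state();print(s["t"],s["ee_pos"],s["eef_rot"],s["wrist_force"])
a=snapshot("wrist");b=snapshot("scene")
p=proj("scene",[[.5775,.1685,.09]])[0].astype(int);print(p)
b=b[p[1]-40:p[1]+30,p[0]-35:p[0]+35]
c=np.hstack([cv2.resize(a[100:300,180:380],(395,395),interpolation=2),cv2.resize(b,(395,395),interpolation=2)])
cv2.imwrite("pics/e.png",np.clip(c*2.2,0,255).astype(np.uint8))
E
```

```text
10.4 [0.5766 0.1714 0.1373] [[-0.9896 -0.1436 -0.0006]
 [-0.1436  0.9896 -0.    ]
 [ 0.0006  0.     -1.    ]] [-0.2214 -0.4148 -0.924 ]
[226 169]
```

View pics/e.png

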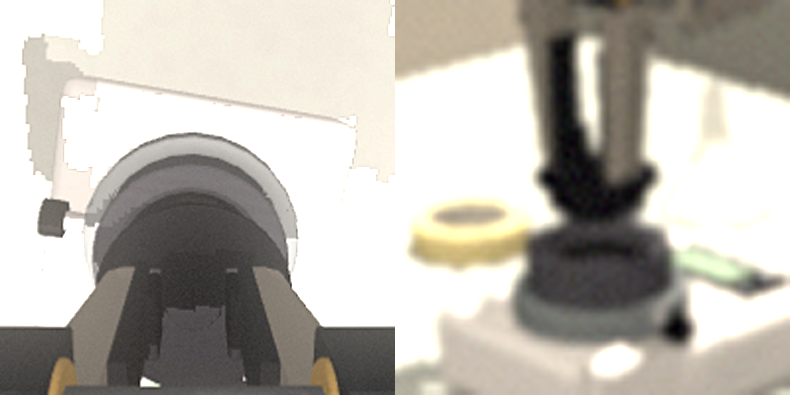

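Both views agree: the cap and tube are concentric (left panel columns ~192, right panel 597 against 599), with a small gap left. I'll descend gently.

>>> servo_tool(deltas=[[2,0,0,0.4,0],[2,0,0,0.8,0],[2,0,0,1,0],[2,0,0,1,0]])

```text
t: 10.9
ee_pos: [0.5762, 0.1714, 0.1271]
eef_rot: [[-0.99, -0.144, -0.001], [-0.144, 0.99, -0.0], [0.001, 0.0, -1.0]]
wrist_force: [-0.1, -0.7, -1.8]
width: 0.0264
finger_force: 30.0
```

>>> servo_tool(deltas=[[2,0,0,0.2,0],[2,0,0,0.4,0],[2,0,0,0.4,0]])

```text
t: 11.2
ee_pos: [0.5763, 0.1714, 0.1232]
eef_rot: [[-0.99, -0.144, -0.001], [-0.144, 0.99, -0.0], [0.001, 0.0, -1.0]]
wrist_force: [0.1, 1.0, -0.6]
width: 0.0267
finger_force: 30.0
```

>>> servo_tool(deltas=[[2,0,0,0.2,0],[2,0,0,0.4,0],[2,0,0,0.4,0]])

```text
t: 11.5
ee_pos: [0.5763, 0.1714, 0.1192]
eef_rot: [[-0.99, -0.144, -0.001], [-0.144, 0.99, -0.0], [0.001, 0.0, -1.0]]
wrist_force: [-1.3, 0.0, -0.3]
width: 0.0265
finger_force: 30.0
```

>>> servo_tool(deltas=[[2,0,0,0.1,0],[2,0,0,0.2,0],[2,0,0,0.2,0]])

```text
t: 11.8
ee_pos: [0.5764, 0.1714, 0.1174]
eef_rot: [[-0.99, -0.144, -0.0], [-0.144, 0.99, -0.0], [0.0, -0.0, -1.0]]
wrist_force: [0.7, -0.8, -1.4]
width: 0.0267
finger_force: 30.0
```

>>> servo_tool(deltas=[[2,0,0,0.1,0],[2,0,0,0.2,0],[2,0,0,0.2,0]])

```text
t: 12.1
ee_pos: [0.5768, 0.1715, 0.1167]
eef_rot: [[-0.99, -0.144, 0.001], [-0.144, 0.99, -0.0], [-0.001, -0.0, -1.0]]
wrist_force: [-3.3, -1.0, 4.3]
width: 0.0263
finger_force: 30.0
```

>>> servo_tool(deltas=[[2,0.05,0,0,0],[2,0.1,0,0,0],[2,0.1,0,0,0]])

```text
t: 12.4
ee_pos: [0.5753, 0.1713, 0.1152]
eef_rot: [[-0.99, -0.144, -0.0], [-0.144, 0.99, 0.0], [0.0, 0.0, -1.0]]
wrist_force: [0.4, 0.8, -1.7]
width: 0.0266
finger_force: 30.0
```

Contact is free again and the cap went in further, so that was the chamfer. Continuing down.

>>> servo_tool(deltas=[[2,0,0,0.1,0],[2,0,0,0.2,0],[2,0,0,0.2,0]])

```text
t: 12.7
ee_pos: [0.5752, 0.1713, 0.113]
eef_rot: [[-0.99, -0.144, -0.001], [-0.144, 0.99, -0.0], [0.001, 0.0, -1.0]]
wrist_force: [-0.0, -0.6, -0.8]
width: 0.0264
finger_force: 30.0
```

>>> servo_tool(deltas=[[2,0,0,0.1,0],[2,0,0,0.2,0],[2,0,0,0.2,0]])

```text
t: 13.0
ee_pos: [0.5755, 0.1713, 0.1118]
eef_rot: [[-0.99, -0.144, -0.0], [-0.144, 0.99, -0.0], [0.0, -0.0, -1.0]]
wrist_force: [-1.0, 0.8, 2.3]
width: 0.0267
finger_force: 30.0
```

>>> servo_tool(deltas=[[2,0.02,0,0.1,0],[2,0.03,0,0.2,0],[2,0.03,0,0.2,0]])

```text
t: 13.3
ee_pos: [0.5756, 0.1713, 0.1099]
eef_rot: [[-0.99, -0.144, 0.001], [-0.144, 0.99, 0.0], [-0.001, 0.0, -1.0]]
wrist_force: [-0.9, 0.6, 2.8]
width: 0.0264
finger_force: 30.0
```

>>> servo_tool(deltas=[[2,0,0,0.1,0],[2,0,0,0.1,0]])

```text
t: 13.5
ee_pos: [0.5755, 0.1713, 0.1089]
eef_rot: [[-0.99, -0.144, 0.001], [-0.144, 0.99, 0.0], [-0.001, 0.0, -1.0]]
wrist_force: [-0.5, 0.6, 3.9]
width: 0.0262
finger_force: 30.0
```

>>> servo_tool(deltas=[[2,0,0,0.1,0],[2,0,0,0.1,0]])

```text
t: 13.7
ee_pos: [0.5755, 0.1713, 0.1078]
eef_rot: [[-0.99, -0.144, 0.001], [-0.144, 0.99, 0.0], [-0.001, 0.0, -1.0]]
wrist_force: [-1.3, -0.6, 4.4]
width: 0.0264
finger_force: 30.0
```

>>> servo_tool(deltas=[[2,0,0,0.1,0],[2,0,0,0.1,0]])

```text
t: 13.9
ee_pos: [0.5756, 0.1713, 0.1073]
eef_rot: [[-0.99, -0.144, 0.001], [-0.144, 0.99, 0.0], [-0.001, -0.0, -1.0]]
wrist_force: [-1.0, 0.2, 8.3]
width: 0.0266
finger_force: 30.0
```

>>> servo_tool(deltas=[[2,0,0,0.05,0],[2,0,0,0.05,0]])

```text
t: 14.1
ee_pos: [0.5756, 0.1713, 0.1073]
eef_rot: [[-0.99, -0.144, 0.001], [-0.144, 0.99, 0.0], [-0.001, -0.0, -1.0]]
wrist_force: [-3.0, -0.3, 10.0]
width: 0.0265
finger_force: 30.0
```

Flange is home (force rose to 10 N with no further travel). Releasing the tabs.

>>> servo_tool(deltas=[[3.4,0,0,0,0],[4.5,0,0,0,0],[6,0,0,0,0],[6,0,0,0,0]])

```text
t: 14.5
ee_pos: [0.5754, 0.1712, 0.1061]
eef_rot: [[-0.99, -0.144, 0.0], [-0.144, 0.99, -0.0], [-0.0, -0.0, -1.0]]
wrist_force: [0.2, 0.0, 2.5]
width: 0.0561
finger_force: 1.9
```

>>> servo_tool(deltas=[[6,0,0,-1,0],[6,0,0,-4,0],[6,0,0,-8,0],[6,-3,0,-9,0],[6,-6,0,-9,0]])

```text
t: 15.0
ee_pos: [0.6364, 0.1802, 0.1998]
eef_rot: [[-0.99, -0.144, 0.005], [-0.144, 0.99, 0.0], [-0.005, -0.0, -1.0]]
wrist_force: [0.3, -0.8, 0.2]
width: 0.0601
finger_force: 0.0
```

>>> servo_tool(deltas=[[6,0,0,0,0],[6,0,0,0,0],[6,0,0,0,0]])

```text
t: 15.3
ee_pos: [0.6334, 0.1798, 0.1954]
eef_rot: [[-0.99, -0.144, -0.002], [-0.144, 0.99, -0.0], [0.002, 0.0, -1.0]]
wrist_force: [-0.2, -0.2, 0.0]
width: 0.0601
finger_force: 0.0
```

```bash
python3 p.py pics/f.png; python3 - <<'E'
import cv2,numpy as np
w=cv2.imread("pics/f.png")[80:220,210:350]
cv2.imwrite("pics/f2.png",cv2.resize(np.clip(w*2.2,0,255).astype(np.uint8),(560,560),interpolation=2))
E
```

```text
15.3 [0.6334 0.1798 0.1954] [[-0.9896 -0.1438 -0.0021]
 [-0.1438  0.9896 -0.0002]
 [ 0.0021  0.0001 -1.    ]] 0.06005624513571515 0.0117676445490931 [-0.2418 -0.2359  0.0318]
[[274.1721 149.3153]
 [273.8159 150.5338]]
```

View pics/f2.png

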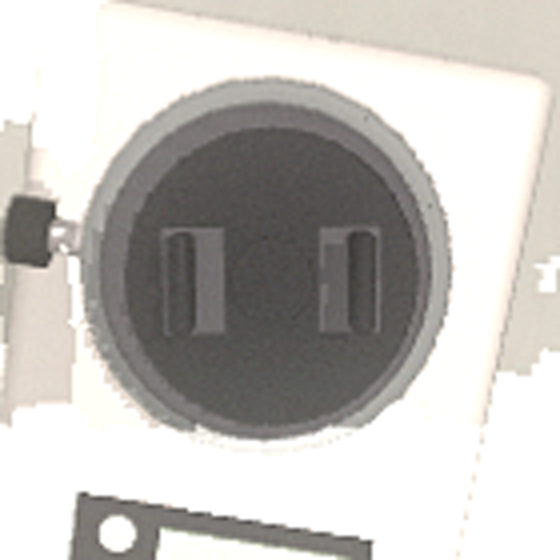

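The cap sits centred in the tube at crop (275,275). Its tabs are about 37 mm apart, so they have sprung free. Handing in.

```bash
python3 -c "
from plant import *
print(hand_in())"
```

```text
the job is handed in; nothing more can be done
None
```

The dust cap is pushed home in the sensor tube and both tabs have sprung out, going by the last wrist picture; peak wrist force read about 10 N, and I handed the job in but got no verdict back.

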